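Open the slicing machine for cleaning and hold its table up

ROBOT

A 6-joint arm with a two-finger parallel gripper is mounted at the origin on a cart in front of the work surface, level with it; the furniture and walls round the work are solid. World frame = base frame: x ahead of the robot, y to its left, z up, the work surface at z = 0. Lengths are in m, angles in rad, forces in N, time in s.
With the tool pointing down it reaches from about 0.25 to 0.775 m from the base axis. Payload 4 kg.
Tool frame: the origin (TCP) lies on the centre line of the jaws, within the pads' length; the fingertips stand 25 mm ahead of it and the grasp point (between the pads) lies 6 mm ahead of it; z points along the fingers, y is the line along which they close (so a half turn about z gives the same grasp; the last joint's range is limited). The gripper opens to 94 mm and grips with 3 to 60 N. Pads are 16 mm wide; open, the fingers measure 119 mm over their backs; the gripper's body (75 mm by 177 mm) begins 78 mm behind the grasp point.
Start: joints at [1.121, 0.087, 1.371, -0, 1.684, -0.103], TCP at [0.187, 0.517, 0.231] pointing down, gripper open.
Joint ranges: [-3.1, 3.1], [-0.76, 2.03], [0.27, 2.55], [-1.08, 4.22], [0.17, 2.65], [-2.57, 2.57]. Speed limits (rad/s): [2.79, 2.79, 3.14, 3.14, 3.14, 3.14].

INTERFACE

Orientations are given as [roll, pitch, yaw] about the fixed x, y, z axes, in that order (R = Rz(yaw) Ry(pitch) Rx(roll)).
In Python, from bench import sensors, optics, ticket gives the robot as it stands.
- The arm moves only by the tool send_rows, never from a script. Its argument "rows" is a list of rows, each a list of 6 numbers: the shift along the world's x, y, z in mm, then the turn, a rotation vector about the world's x, y, z in rad. In form: [[x, y, z, wx, wy, wz], ...]. A call has 1 to 8 rows; each row shifts and turns the commanded pose from where the row before left it; what a row does not reach is not made up. A row lasts 1/12 s, in which the tool goes at most 41.7 mm and 7.16 degrees, less where a joint would pass 70% of its speed; a pose out of reach is approached as far as the arm can. A call is refused whole if a number of a shift passes 41.7 or a number of a turn 0.125, either way. A call with a gripper value outside its range is refused whole. "grip" is the finger opening in mm, from 0 to 94, set as the call begins (left out, the last holds). The fingers move at their own pace and stop on an object; the grip force is fixed at half the most. Time passes only in rows, so rows that do not move let the fingers close. It gives the time, the measured TCP pose, the force, the opening and the grip force at its end, in the units of the state.
- sensors.get_obs(): the state, without advancing time (a new reading comes with each control period).
- optics.snapshot(name): name is "scene" or "top" or "wrist"; returns the picture (480x640x3 uint8, red, green, blue); there is no depth.
- optics.camera_model(name): a dict with "vertical_fov" (degrees; the focal length in pixels is half the picture's height over the tangent of half this angle, whatever the lens; pixels are square), "cx", "cy" (the principal point, pixels), "R" (3x3) and "t" (3): a world point X has camera coordinates R X + t. Camera axes: x right, y down, z forward; pixel columns grow to the right and rows downward; lengths in m; the calibration is good to about 2 mm. A picture is of the moment at which its call begins: read the wrist's pose just before it. camera_model takes no time and is no camera call; for the wrist camera it gives the pose at the moment of the call.
- ticket.close_job(): hands the job in; it is judged then, once.
The state is a dict: "time": time; "joint_positions": joint angles; "qvel": joint speeds; "joint_torque": joint torques, N m; "tool_pos": TCP position; "ee_rot": TCP orientation; "wrist_force": force on the tool from outside, world axes, zero at the start; "wrist_torque": the same for the moment, N m; "width": finger opening in m; "finger_force": force on a finger pad.
Only numpy, scipy, OpenCV 4.12 (cv2) and the standard library are available. Lean on these libraries where they do the work, as an engineer would, in place of code of your own. Each camera call takes 0.05 s, during which the arm holds its last target. There are 200 camera calls.

TASK

I want to wipe down the slicing machine. Take its food carriage by the black upright grip, slide it along the guide rod, away from the blade, right up to its end stop (only there does the table come free), then tip the table up by the grip until the pointer stands between the two marks on the quadrant, and stay there: finish while still holding the table up in that position, with the carriage still at its stop. Never tip it far past the second mark, where it would come off its hinge pins, do not touch the blade, and leave the other things on the worktop where they are.

Things in the scene. Friction and masses are not known exactly. Their poses are not given: they have to be found in the camera images.
- slicer: Slicing machine, fixed: white base 270 x 360 mm, 34 mm high, motor housing on its far side. Origin: centre of the underside. Its x points from the hinge side near the robot across to the housing, y along the guide rod from blade end to home end (robot's left), z up. Turned 0.05 to 0.40 rad anticlockwise. Its fixed parts over 62 mm high all lie at x > 0.035 in this frame and end 212 mm up.
- blade: The round steel blade, 164 mm across, upright, in front of the motor housing: its centre is at (0.045, -0.083, 0.122) in the slicer's frame (the body's own origin is that of the slicer). Not to be touched.
- carriage (a joint): Slide of the carriage along the guide rod (slicer's +y), in m: 0 at the blade end, 0.14 at the home end stop (a hard stop with a rubber buffer). Starts between 0.01 and 0.08. It runs with about 1.5 N of friction plus 6 N per m/s.
- table (a joint): Tilt of the table on the carriage, in rad: 0 is down and level; grows as the inner edge rises and comes over towards the robot; range 0 to 1.2. The two marks stand at 0.55 and 0.75 rad (31 and 43 degrees). Free hinge: let go, the table falls back. A hook under it runs beneath a fixed lip, so it rises only about 0.03 rad until the carriage is past 0.132 m.
- grip (a point): Point to pinch, on the axis of the black upright round grip (21 to 25 mm thick; from 66 to 147 mm above the worktop). With the table down it lies 110 mm from the hinge line across the table (slicer's +x), 64 mm above it, 126 mm above the worktop. The grip is fixed to the table and leans with it towards the robot. Site axes are the table's: x away from the hinge, y along it, z up the grip.
- hinge (a point): The point of the hinge line in line with the grip, 62 mm above the worktop; it travels with the carriage. The hinge line runs along the slicer's y axis, on the table's robot side, above the guide rod.
- pointer (a point): Tip of the black pointer on the home end of the steel table (135 x 200 mm, 6 mm thick, whole table 0.3 to 0.6 kg): 83 mm from the hinge line and level with it when the table is down. The table's back wall stands on the blade side of the grip, its face 29 mm from the grip's axis, its top edge 104 mm above the worktop.
- quadrant (a point): Rim of the upright steel quadrant (a quarter disc of 60 mm radius about the hinge, on the home end of the carriage; it does not tip), half-way between its two black radial marks, at 0.65 rad above level. The pointer passes just outside the rim.
- dish_soap: Washing-up liquid bottle, 51 x 86 x 235 mm, standing at the right; bystander. Origin at the centre of its underside, as for the next ones.
- dish_brush: Washing-up brush, 265 mm long, lying at the right; bystander.
- mug: Spotted white mug, 91 mm tall, at the left; bystander.
- onion: Red onion, about 82 mm, at the left; bystander.
- garlic: Garlic bulb, 56 mm, at the left; bystander.
- egg_timer: Egg timer, 62 mm across, 59 mm tall, red domed upper half, at the left; bystander.
- butter_dome: Painted ceramic butter dome, 153 mm across, 105 mm tall, standing on the flat terracotta plate (203 mm across), at the left; bystander, with the plate.

How it is judged:
On the way, in this order (a step that is already met when the one before it is completed fails the run):
1. the carriage is at its home end stop, the table still down (value of joint carriage above 0.134 m and value of joint table below 0.1 rad), for 0.1 s.
2. the table is held up in the fingers with the pointer between the two marks (value of joint table between 0.55 and 0.75 rad and value of joint carriage above 0.13 m and contact force between the fingers and table above 0.5 N), for 0.2 s.
At the end, for the whole second after the job is handed in: The table stands still, tilted 0.55 to 0.75 rad (pointer between the marks), carried by the fingers (contact force over 0.5 N), with the carriage within 10 mm of its home stop (slide over 0.130 m), through the last second (all of step 2 and angular speed of table below 0.1 rad/s); the arm keeps its last pose, push and grip.
It fails at once if the table is tipped past 0.95 rad (well past the second mark) (value of joint table above 0.95 rad).
It fails at once if the robot touches the blade (contact force between any of the fingers, the arm and blade above 0.5 N).
It fails at once if another thing on the worktop is moved by more than 30 mm (distance of any of dish_soap, dish_brush, mug, onion, garlic, egg_timer, butter_dome from where it was at the start of the episode above 0.03 m).
It also fails if it takes over 38 s, if anything falls off the work surface, if the arm or the gripper's body presses on something with over 40 N, if the wrist force passes 120 N, or if a joint passes its speed limit or range.

## Working session

There is one attempt and no reset: what is moved stays moved. The work goes in short steps, Python scripts to look and compute and a tool call to move; the robot and the scene stay as the last step left them, time stands still between calls to the robot, and variables do not carry over. Pictures are saved under pics/ and viewed, at most 10 in all, crops included, and the job is handed in when it is done.

Besides the shell and the picture viewer there is one more tool, called after "Emit:" by a JSON object that holds its "api" and its "payload". send_rows: Moves the arm, as the interface text tells. Its arguments: {"type":"object","properties":{"rows":{"type":"array"},"grip":{"type":"number"}},"required":["rows"]}

```bash
mkdir -p pics; python3 - <<'E'
from bench import sensors, optics
import cv2
for n in("scene","top"):
    cv2.imwrite(f"pics/{n}0.png",optics.snapshot(n)[:,:,::-1]); m=optics.camera_model(n); print(n,m)
o=sensors.get_obs();print(o["time"],o["tool_pos"],o["ee_rot"],o["width"])
E
```

```text
scene {'vertical_fov': 51.68617934395712, 'cx': 309.8658897419109, 'cy': 241.02660044295837, 'R': array([[-0.89743316, -0.44097399, -0.01247649],
       [-0.20698628,  0.44587953, -0.87083186],
       [ 0.38957722, -0.77893092, -0.49142264]]), 't': array([0.49237697, 0.16988012, 1.26530921])}
top {'vertical_fov': 50.057908656187145, 'cx': 325.7039062459801, 'cy': 243.04579426038032, 'R': array([[-0.01118939, -0.99978326,  0.0175563 ],
       [-0.78095536, -0.00222743, -0.62458287],
       [ 0.6244866 , -0.02069939, -0.78076118]]), 't': array([0.03966499, 0.51416894, 1.44614968])}
0.1 [0.18675281 0.51686081 0.22941929] [-3.13962302e+00 -1.92474217e-04  2.79482477e+00] 0.09416904493230757
```

View pics/scene0.png

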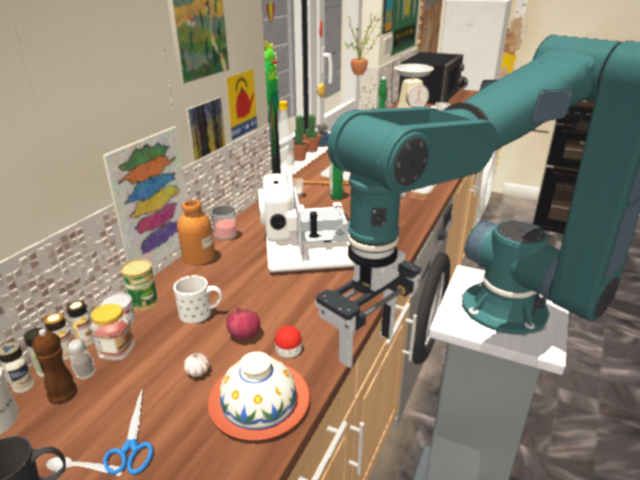

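View pics/top0.png

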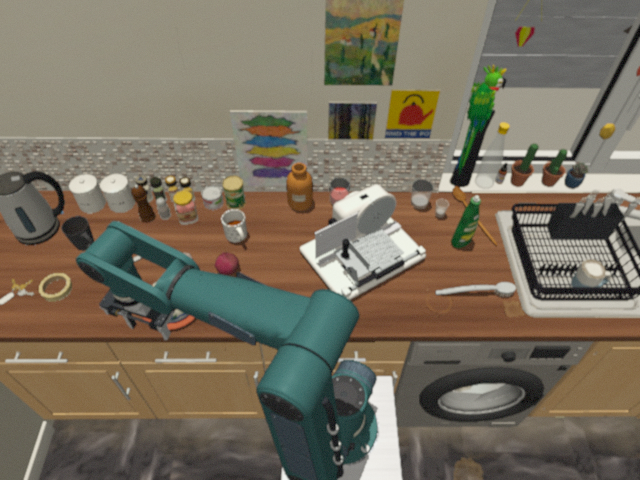

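The scene view shows the slicer with its black grip near (313,224). In the top view the grip is near (346,247) and the base corners are around (300,250) to (425,255). I'll enlarge both.

```bash
python3 - <<'E'
import cv2,numpy as np
a=cv2.imread("pics/scene0.png")[160:285,250:375];b=cv2.imread("pics/top0.png")[180:305,295:430]
f=lambda i:cv2.resize(i,(400,400*i.shape[0]//i.shape[1]),interpolation=cv2.INTER_CUBIC)
a,b=f(a),f(b);h=max(a.shape[0],b.shape[0])
p=lambda i:cv2.copyMakeBorder(i,0,h-i.shape[0],0,0,cv2.BORDER_CONSTANT)
cv2.imwrite("pics/crop0.png",np.hstack([p(a),p(b)]))
E
```

```text
(no output)
```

View pics/crop0.png

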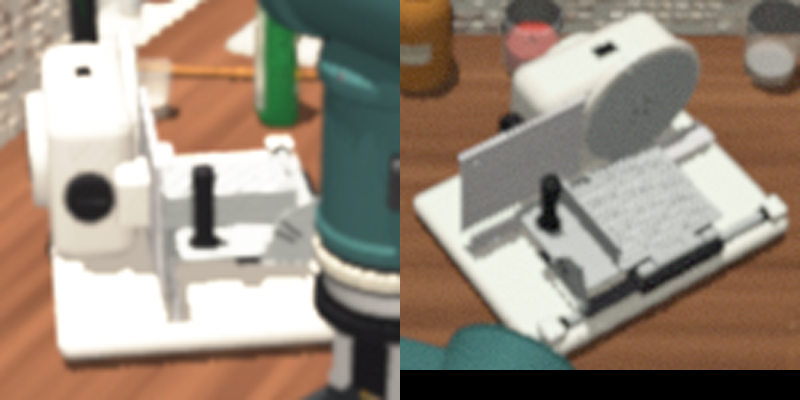

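The left crop puts the grip's top at scene (314.1,213.1) and its foot at (313.8,235). The right crop puts the top at (346.0,240.7) and the foot at (344.6,256.3). The base corners in the top view are left (299.7,248.5), right (425.6,258.3) and near roughly (345,299), where the arm partly hides it.

```bash
cat > h.py <<'E'
import numpy as np
from bench import sensors, optics
def ray(m,p):
    f=240/np.tan(np.radians(m["vertical_fov"])/2); R=np.array(m["R"]);t=np.array(m["t"])
    d=R.T@np.array([(p[0]-m["cx"])/f,(p[1]-m["cy"])/f,1]); return -R.T@t,d/np.linalg.norm(d)
def tri(obs):
    A=np.zeros((3,3));b=np.zeros(3);rs=[ray(*o) for o in obs]
    for c,d in rs: P=np.eye(3)-np.outer(d,d);A+=P;b+=P@c
    X=np.linalg.solve(A,b);return X,[np.linalg.norm((np.eye(3)-np.outer(d,d))@(X-c)) for c,d in rs]
def plane(m,p,z):
    c,d=ray(m,p);return c+d*(z-c[2])/d[2]
def proj(m,X):
    f=240/np.tan(np.radians(m["vertical_fov"])/2);q=np.array(m["R"])@X+m["t"];return q[:2]/q[2]*f+[m["cx"],m["cy"]]
E
python3 - <<'E'
from h import *
s,t=optics.camera_model("scene"),optics.camera_model("top")
for a,b in(((314.1,213.1),(346,240.7)),((313.8,235),(344.6,256.3))): print(tri([(s,a),(t,b)]))
P=[plane(t,p,.034) for p in((299.7,248.5),(425.6,258.3),(345,299))];print(P)
L,Rr,N=P;
print("yaw diag",np.arctan2(*(L-Rr)[[1,0]])-np.arctan2(.36,.27), np.linalg.norm(L-Rr),"centre",(L+Rr)/2)
E
```

```text
(array([ 0.55003758, -0.03032783,  0.14362514]), [np.float64(0.0026360286998249856), np.float64(0.002636028699824976)])
(array([ 0.54769836, -0.02899036,  0.06934414]), [np.float64(0.0015351938176089513), np.float64(0.001535193817608923)])
[array([0.60643813, 0.12435145, 0.034     ]), array([ 0.56449366, -0.31178674,  0.034     ]), array([ 0.39861027, -0.02686296,  0.034     ])]
yaw diag 0.5476235441486202 0.4381505041109722 centre [ 0.5854659  -0.09371764  0.034     ]
```

The grip axis is at about (0.549,-0.030), and its 0.069 to 0.144 height range fits the given one. The yaw is still poor because the near corner is hidden. I'll move the arm over and use the wrist camera.

Emit:
{"api": "send_rows", "payload": {"rows": [[10,-20,30,0,0,0.04],[15,-32,16,0,0,0.04],[17,-34,14,0,0,0.04],[17,-34,14,0,0,0.04],[17,-34,14,0,0,0.04],[17,-34,14,0,0,0.04],[17,-34,14,0,0,0.04],[17,-34,14,0,0,0.04]]}}

```text
time: 0.77
tool_pos: [0.314, 0.2595, 0.3608]
ee_rot: [-3.141, -0.0, 3.117]
wrist_force: [0.5, 0.5, 0.5]
width: 0.0937
finger_force: 0.0
```

Emit:
{"api": "send_rows", "payload": {"rows": [[17,-34,10,0,0,0.05],[17,-34,5,0,0,0.05],[17,-34,0,0,0,0.05],[17,-34,0,0,0,0.05],[17,-34,0,0,0,0.05],[17,-34,0,0,0,0.05],[17,-34,0,0,0,0.05],[17,-34,0,0,0,0.05]]}}

```text
time: 1.43
tool_pos: [0.4502, -0.0127, 0.3752]
ee_rot: [3.141, -0.0, -2.766]
wrist_force: [0.9, 0.4, 0.4]
width: 0.0941
finger_force: 0.0
```

Emit:
{"api": "send_rows", "payload": {"rows": [[0,0,0,0,0,0],[0,0,0,0,0,0]]}}

```text
time: 1.6
tool_pos: [0.4502, -0.0122, 0.3741]
ee_rot: [3.14, -0.003, -2.773]
wrist_force: [-0.0, 0.0, -0.1]
width: 0.0942
finger_force: 0.0
```

```bash
python3 - <<'E'
from h import *
import cv2
o=sensors.get_obs();print(o["time"],o["tool_pos"],o["ee_rot"],o["joint_positions"])
m=optics.camera_model("wrist");np.save("w1.npy",m,allow_pickle=True)
cv2.imwrite("pics/w1.png",optics.snapshot("wrist")[:,:,::-1]);print(m)
print(proj(m,np.array([.549,-.03,.147])))
E
```

```text
1.6 [ 0.45019578 -0.01221978  0.37411018] [ 3.13962739e+00 -2.70728233e-03 -2.77269391e+00] [-1.53403610e-01 -1.15737412e-01  1.28800126e+00  3.83167239e-04
  1.97265553e+00 -2.09294674e+00]
{'vertical_fov': 59.00333754738029, 'cx': 321.6970097375712, 'cy': 238.7113744228993, 'R': array([[-0.3609397 ,  0.93258518,  0.00272355],
       [ 0.90927251,  0.351265  ,  0.22324069],
       [ 0.20723427,  0.08305288, -0.97475955]]), 't': array([ 0.17276892, -0.45911501,  0.4367587 ])}
[266.19151956 304.05727413]
```

View pics/w1.png

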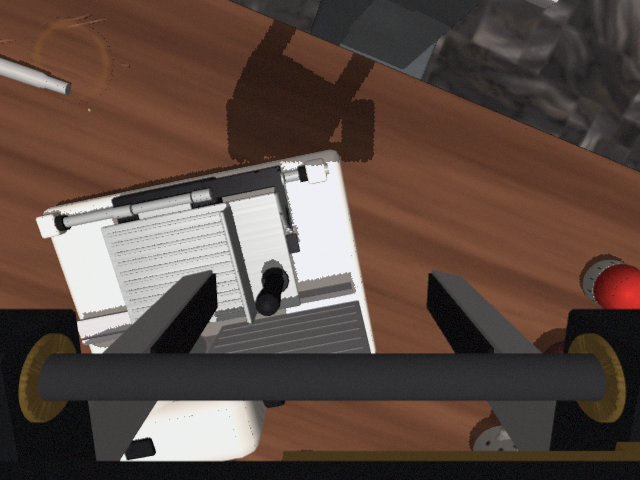

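The wrist view shows the grip's top centre at (268,302) and its foot near (274,277). The base's near edge runs (75,203) to (320,153), and its home edge runs (344,185) to (372,350).

```bash
python3 - <<'E'
from h import *
import cv2
im=cv2.imread("pics/w1.png");c=cv2.resize(im[130:365,30:390],None,fx=2.2,fy=2.2,interpolation=cv2.INTER_CUBIC);cv2.imwrite("pics/w1c.png",c)
w=np.load("w1.npy",allow_pickle=True).item()
s,t=optics.camera_model("scene"),optics.camera_model("top")
print(tri([(s,(314.1,213.1)),(t,(346,240.7)),(w,(268,302))]))
for a,b in (((75,203),(320,153)),((344,185),(372,350))):
    A,B=plane(w,a,.034),plane(w,b,.034);d=B-A;print(A,B,np.arctan2(d[1],d[0]))
E
```

```text
(array([ 0.5488241 , -0.02949017,  0.14420959]), [np.float64(0.0021406642945298792), np.float64(0.003279613879192311), np.float64(0.001252442168610941)])
[ 0.55830571 -0.2787079   0.034     ] [ 0.40138412 -0.03208604  0.034     ] 2.1374690036063044
[0.42530686 0.00700833 0.034     ] [0.6065688  0.11796011 0.034     ] 0.5492745194997637
```

View pics/w1c.png

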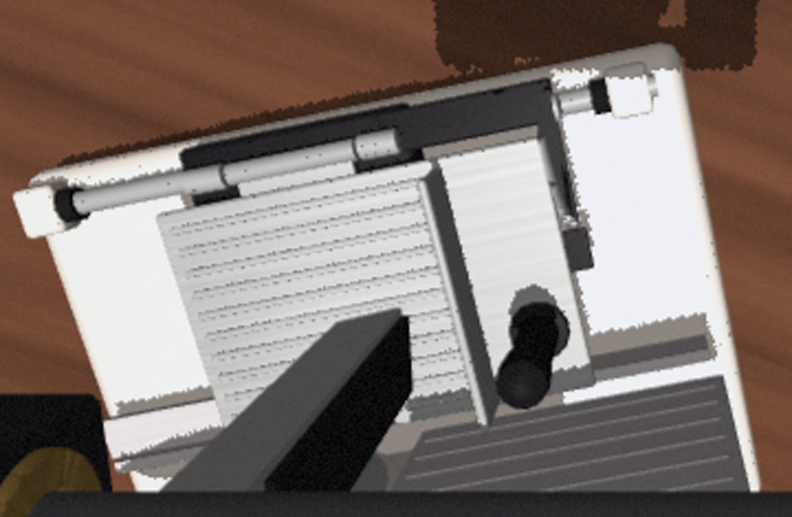

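The crop confirms the base yaw at about 0.555: the near edge, home edge and diagonal all agree. The grip stands at slicer (-0.008, 0.084), which is consistent. Before grasping I'll check in free air that the final tilted orientation is within the wrist's range.

Emit:
{"api": "send_rows", "payload": {"rows": [[0,4,-9,0,0,0.093],[0,4,-9,0,0,0.093],[0,4,-9,0.057,-0.092,0],[0,4,-9,0.057,-0.092,0],[0,4,-9,0.057,-0.092,0],[0,4,-9,0.057,-0.092,0],[0,4,-9,0.057,-0.092,0],[0,4,-9,0.057,-0.092,0]]}}

```text
time: 2.32
tool_pos: [0.4497, 0.0247, 0.3048]
ee_rot: [-3.137, 0.655, -2.58]
wrist_force: [0.5, 0.4, 0.2]
width: 0.094
finger_force: 0.0
```

```bash
python3 - <<'E'
from h import *
from scipy.spatial.transform import Rotation as R
o=sensors.get_obs();print(o["time"],o["tool_pos"],o["joint_positions"]);print(R.from_euler("xyz",o["ee_rot"]).as_matrix())
E
```

```text
2.3167 [0.44973004 0.02472788 0.30484195] [-0.47069572 -0.51968494  1.85088292  0.55148704  1.45096133 -2.56675583]
[[-0.6713825  -0.52975261  0.51827377]
 [-0.42223941  0.84814265  0.31994988]
 [-0.60906437 -0.00402686 -0.79311057]]
```

Joint 6 sits at its limit in this pose, so I'll flip the tool half a turn about its own axis.

Emit:
{"api": "send_rows", "payload": {"rows": [[0,0,0,0.0626,0.0387,-0.0958],[0,0,0,0.0626,0.0387,-0.0958],[0,0,0,0.0626,0.0387,-0.0958],[0,0,0,0.0626,0.0387,-0.0958],[0,0,0,0.0626,0.0387,-0.0958],[0,0,0,0.0626,0.0387,-0.0958],[0,0,0,0.0626,0.0387,-0.0958],[0,0,0,0.0626,0.0387,-0.0958]]}}

```text
time: 2.98
tool_pos: [0.4495, 0.0246, 0.3043]
ee_rot: [2.578, 0.347, 2.631]
wrist_force: [-0.3, -0.6, -0.1]
width: 0.0941
finger_force: 0.0
```

Emit:
{"api": "send_rows", "payload": {"rows": [[0,0,0,0.0626,0.0387,-0.0958],[0,0,0,0.0626,0.0387,-0.0958],[0,0,0,0.0626,0.0387,-0.0958],[0,0,0,0.0626,0.0387,-0.0958],[0,0,0,0.0626,0.0387,-0.0958],[0,0,0,0.0626,0.0387,-0.0958],[0,0,0,0.0626,0.0387,-0.0958],[0,0,0,0.0626,0.0387,-0.0958]]}}

```text
time: 3.65
tool_pos: [0.4495, 0.0246, 0.3043]
ee_rot: [2.518, -0.224, 1.839]
wrist_force: [0.5, -1.2, 0.7]
width: 0.0937
finger_force: 0.0
```

Emit:
{"api": "send_rows", "payload": {"rows": [[0,0,0,0.0626,0.0387,-0.0958],[0,0,0,0.0626,0.0387,-0.0958],[0,0,0,0.0626,0.0387,-0.0958],[0,0,0,0.0626,0.0387,-0.0958],[0,0,0,0.0626,0.0387,-0.0958],[0,0,0,0.0626,0.0387,-0.0958],[0,0,0,0.0626,0.0387,-0.0958],[0,0,0,0.0626,0.0387,-0.0958]]}}

```text
time: 4.32
tool_pos: [0.4495, 0.0246, 0.3042]
ee_rot: [2.96, -0.64, 0.858]
wrist_force: [-0.3, 0.3, -0.6]
width: 0.0945
finger_force: 0.0
```

Emit:
{"api": "send_rows", "payload": {"rows": [[0,0,0,0.0626,0.0387,-0.0958],[0,0,0,0.0626,0.0387,-0.0958],[0,0,0,0,0,0],[0,0,0,0,0,0]], "grip": 60}}

```text
time: 4.65
tool_pos: [0.4498, 0.0241, 0.3042]
ee_rot: [3.135, -0.662, 0.566]
wrist_force: [0.0, -0.3, -0.5]
width: 0.0707
finger_force: 0.0
```

```bash
python3 - <<'E'
from h import *
import cv2
from scipy.spatial.transform import Rotation as R
o=sensors.get_obs();M=R.from_euler("xyz",o["ee_rot"]).as_matrix();print(o["time"],o["tool_pos"],o["joint_positions"],o["width"]);print(M)
psi=.555;ey=np.array([-np.sin(psi),np.cos(psi),0]);ex=np.array([np.cos(psi),np.sin(psi),0])
# goal: tool z tilted th towards ex, y = -ey ; grasp point 6mm ahead of TCP
th=.25;z=np.sin(th)*ex-np.cos(th)*np.array([0,0,1]);y=-ey;G=np.c_[np.cross(y,z),y,z]
print("rotvec to goal",(R.from_matrix(G)*R.from_matrix(M).inv()).as_rotvec())
g=np.array([.5488,-.0295,.129]);print("tcp goal",g-.006*z,"above",g-.006*z-.1*z)
print((g-.006*z-o["tool_pos"])*1e3, z)
m=optics.camera_model("wrist");np.save("w2.npy",m,allow_pickle=True)
cv2.imwrite("pics/w2.png",optics.snapshot("wrist")[:,:,::-1])
E
```

```text
4.65 [0.44976954 0.02405003 0.30422691] [-0.47954935 -0.52134359  1.85589035  0.56194538  1.45032643  0.56102737] 0.07071597999498355
[[ 0.66554214  0.53328654  0.52216772]
 [ 0.42308739 -0.84592084  0.32467675]
 [ 0.6148583   0.00483652 -0.78862278]]
rotvec to goal [-0.21448178  0.3520542  -0.0083788 ]
tcp goal [ 0.54753839 -0.03028221  0.13481347] above [ 0.52651151 -0.04331899  0.23170472]
[  97.76884687  -54.332242   -169.41343785] [ 0.21026873  0.13036786 -0.96891242]
```

View pics/w2.png

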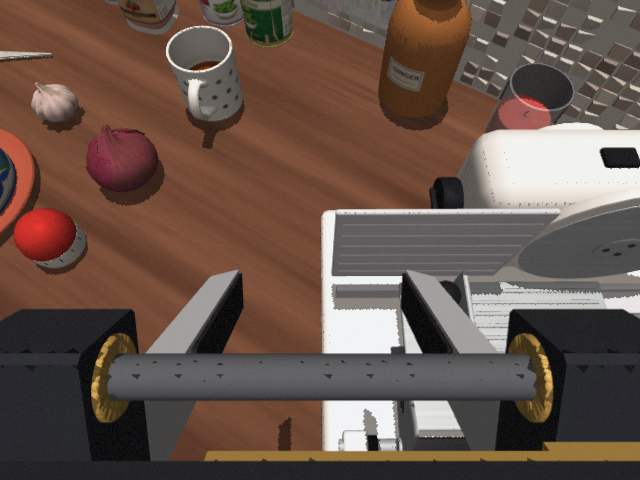

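The view shows the fence edge level at row 210, which confirms the tool is aligned with the slicer's yaw. The grip is behind the right finger near (452,290). Next I'll go above the grip with a 0.25 rad tilt.

Emit:
{"api": "send_rows", "payload": {"rows": [[16,-14,-14,-0.043,0.07,-0.002],[16,-14,-14,-0.043,0.07,-0.002],[15,-13,-14,-0.043,0.07,-0.002],[15,-13,-15,-0.043,0.07,-0.002],[15,-13,-15,-0.043,0.07,-0.002],[0,0,0,0,0,0],[0,0,0,0,0,0]], "grip": 60}}

```text
time: 5.28
tool_pos: [0.5277, -0.0435, 0.2295]
ee_rot: [-3.139, -0.248, 0.551]
wrist_force: [0.2, 0.2, 0.4]
width: 0.0603
finger_force: 0.0
```

```bash
python3 - <<'E'
from h import *
import cv2
from scipy.spatial.transform import Rotation as R
o=sensors.get_obs();M=R.from_euler("xyz",o["ee_rot"]).as_matrix();print(o["time"],o["tool_pos"],o["joint_positions"],o["width"]);print(M)
m=optics.camera_model("wrist");np.save("w3.npy",m,allow_pickle=True)
cv2.imwrite("pics/w3.png",optics.snapshot("wrist")[:,:,::-1])
print(proj(m,np.array([.5488,-.0295,.147])),proj(m,np.array([.5488,-.0295,.07])))
E
```

```text
5.2833 [ 0.52767209 -0.04348549  0.22945824] [-0.3061656  -0.09471718  1.57374253  0.18883809  1.50123276  0.71533299] 0.06033180838196453
[[ 0.82583492  0.52412646  0.208058  ]
 [ 0.50759217 -0.85163742  0.13062881]
 [ 0.24565599 -0.00226922 -0.96935442]]
[321.05850294 245.76145823] [321.52281881 246.05659097]
```

View pics/w3.png

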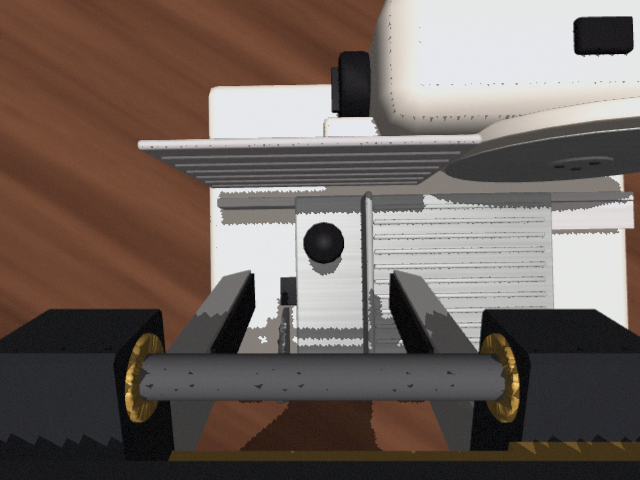

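The grip's top centre is at (324,242) against the predicted (321,246), a match within 2 mm. I'll descend along the tool axis and close.

Emit:
{"api": "send_rows", "payload": {"rows": [[4,3,-16,0,0,0],[4,2,-16,0,0,0],[4,3,-16,0,0,0],[4,2,-16,0,0,0],[3,2,-16,0,0,0],[3,2,-15,0,0,0],[0,0,0,0,0,0],[0,0,0,0,0,0]]}}

```text
time: 6.0
tool_pos: [0.5484, -0.0302, 0.138]
ee_rot: [3.139, -0.252, 0.549]
wrist_force: [1.3, -0.3, -0.2]
width: 0.0603
finger_force: 0.0
```

Emit:
{"api": "send_rows", "payload": {"rows": [[0,0,0,0,0,0],[0,0,0,0,0,0],[0,0,0,0,0,0],[0,0,0,0,0,0],[0,0,0,0,0,0],[0,0,0,0,0,0]], "grip": 0}}

```text
time: 6.5
tool_pos: [0.5495, -0.0307, 0.1373]
ee_rot: [3.139, -0.252, 0.549]
wrist_force: [-0.1, 0.5, 1.5]
width: 0.0233
finger_force: 30.3
```

The fingers hold the grip at 23.3 mm. Now I'll slide along +y of the slicer.

Emit:
{"api": "send_rows", "payload": {"rows": [[-3.2,5.1,0,0,0,0],[-4.2,6.8,0,0,0,0],[-4.2,6.8,0,0,0,0],[-4.2,6.8,0,0,0,0],[-4.2,6.8,0,0,0,0],[-4.2,6.8,0,0,0,0],[-4.2,6.8,0,0,0,0],[0,0,0,0,0,0]]}}

```text
time: 7.17
tool_pos: [0.5192, 0.0172, 0.1372]
ee_rot: [3.142, -0.25, 0.55]
wrist_force: [-5.2, -1.4, 5.7]
width: 0.0236
finger_force: 30.0
```

Emit:
{"api": "send_rows", "payload": {"rows": [[-4.6,6.5,0,0,0,0],[-4.4,6.7,0,0,0,0],[-4.4,6.7,0,0,0,0],[0,0,0,0,0,0]]}}

```text
time: 7.5
tool_pos: [0.5062, 0.0373, 0.1372]
ee_rot: [-3.141, -0.251, 0.55]
wrist_force: [-6.2, -0.9, 6.0]
width: 0.0234
finger_force: 30.0
```

Emit:
{"api": "send_rows", "payload": {"rows": [[-3,4,0,0,0,0],[-2.8,4.2,0,0,0,0],[-2.8,4.2,0,0,0,0],[0,0,0,0,0,0]]}}

```text
time: 7.83
tool_pos: [0.5, 0.0469, 0.1373]
ee_rot: [3.134, -0.253, 0.549]
wrist_force: [3.5, -6.4, 1.4]
width: 0.0233
finger_force: 30.0
```

Emit:
{"api": "send_rows", "payload": {"rows": [[-1.6,2.5,0,0,0,0],[0,0,0,0,0,0],[0,0,0,0,0,0]]}}

```text
time: 8.08
tool_pos: [0.4998, 0.047, 0.1373]
ee_rot: [3.13, -0.253, 0.549]
wrist_force: [7.1, -12.3, -2.4]
width: 0.0236
finger_force: 30.0
```

```bash
python3 - <<'E'
from h import *
import cv2
from scipy.spatial.transform import Rotation as R
o=sensors.get_obs();M=R.from_euler("xyz",o["ee_rot"]).as_matrix();print(o["time"],o["tool_pos"],o["wrist_force"])
p=o["tool_pos"]+.006*M[:,2];a=p-np.array([.5488,-.0295,p[2]]);print("travel dir yaw",np.arctan2(-a[0],a[1]),np.linalg.norm(a),p)
psi=.56;ex=np.array([np.cos(psi),np.sin(psi),0]);k=np.array([0,0,1])
h=p-.110*ex;h[2]=.062;pr=p[2]-.062;prev=np.array(o["tool_pos"]);ax=np.cross(ex,k)
print("axis",ax)
t0=np.arctan2(pr,.11);r=np.hypot(.11,pr)
for i in range(1,9):
    q=i*.08; g=h+r*(np.cos(t0+q)*ex+np.sin(t0+q)*k)
    z=R.from_rotvec(ax*q).apply(M[:,2]); t=g-.006*z;print(q,((t-prev)*1e3).round(1),t.round(3));prev=t
E
```

```text
8.0833 [0.49983854 0.04697871 0.13732835] [  7.05411146 -12.29227202  -2.42904306]
travel dir yaw 0.55293443003039 0.0907187201755049 [0.50115574 0.04770046 0.13151938]
axis [ 0.5311862  -0.84725511  0.        ]
0.08 [-5.4 -3.4  8.4] [0.494 0.044 0.146]
0.16 [-5.9 -3.7  7.9] [0.488 0.04  0.154]
0.24 [-6.5 -4.1  7.3] [0.482 0.036 0.161]
0.32 [-6.9 -4.3  6.7] [0.475 0.031 0.168]
0.4 [-7.4 -4.6  6. ] [0.468 0.027 0.174]
0.48 [-7.7 -4.9  5.3] [0.46  0.022 0.179]
0.56 [-8.1 -5.1  4.5] [0.452 0.017 0.183]
0.64 [-8.4 -5.2  3.8] [0.444 0.012 0.187]
```

The carriage is at a firm stop after 91 mm of travel. I'll tip the table in two halves, following the arc.

Emit:
{"api": "send_rows", "payload": {"rows": [[-5.4,-3.4,8.4,0.042,-0.068,0],[-5.9,-3.7,7.9,0.042,-0.068,0],[-6.5,-4.1,7.3,0.042,-0.068,0],[-6.9,-4.3,6.7,0.042,-0.068,0],[0,0,0,0,0,0]]}}

```text
time: 8.5
tool_pos: [0.474, 0.0305, 0.1681]
ee_rot: [3.131, -0.577, 0.544]
wrist_force: [8.0, -9.0, -2.3]
width: 0.0235
finger_force: 30.0
```

Forces stay low and the arm follows the arc, so I'll continue.

Emit:
{"api": "send_rows", "payload": {"rows": [[-7.4,-4.6,6,0.042,-0.068,0],[-7.7,-4.9,5.3,0.042,-0.068,0],[-8.1,-5.1,4.5,0.042,-0.068,0],[-8.4,-5.2,3.8,0.042,-0.068,0],[0,0,0,0,0,0],[0,0,0,0,0,0],[0,0,0,0,0,0],[0,0,0,0,0,0]]}}

```text
time: 9.17
tool_pos: [0.4428, 0.0106, 0.1865]
ee_rot: [3.134, -0.89, 0.543]
wrist_force: [7.4, -11.0, -4.4]
width: 0.0232
finger_force: 30.0
```

```bash
python3 - <<'E'
from h import *
import cv2
from scipy.spatial.transform import Rotation as R
o=sensors.get_obs();M=R.from_euler("xyz",o["ee_rot"]).as_matrix();print(o["time"],o["tool_pos"],o["wrist_force"],o["finger_force"],o["qvel"].round(3) if hasattr(o["qvel"],"round") else o["qvel"])
p=o["tool_pos"]+.006*M[:,2]
ex=np.array([np.cos(.555),np.sin(.555),0]);h=np.array([.50115,.04770,0])-.11*ex;h[2]=.062
d=p-h;print("tilt pos",np.arctan2(d[2],d@ex)-np.arctan2(.0695,.11),np.hypot(d[2],d@ex),np.hypot(.0695,.11),"along y",d@[-ex[1],ex[0],0])
print("tool tilt",np.arccos(-M[2,2])-.253)
b=[]
for n,(x,y) in {"scene":(290,215),"top":(335,250)}.items():
    i=optics.snapshot(n)[:,:,::-1];b.append(cv2.resize(i[y-60:y+60,x-60:x+60],(400,400),interpolation=cv2.INTER_CUBIC))
cv2.imwrite("pics/end.png",np.hstack(b))
E
```

```text
9.1667 [0.44283399 0.01062898 0.1864945 ] [  7.4077367  -11.04730992  -4.36736814] 29.99917410314083 [ 0.009  0.006 -0.003 -0.005 -0.006 -0.   ]
tilt pos 0.646400891351844 0.12902973741563525 0.13011629413720635 along y -0.000880040386791809
tool tilt 0.6368214258339031
```

View pics/end.png

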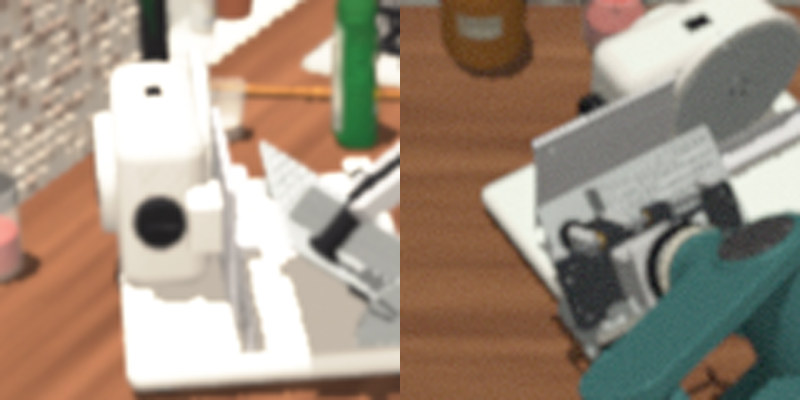

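The crops show the table tipped up and held by the grip, leaning at about (335,230) in the left one. Tool position and tool orientation both give a tilt of 0.64 rad, and the carriage is still pressed on its stop. I'm handing in.

```bash
python3 -c "
from bench import ticket;print(ticket.close_job())"
```

```text
the job is handed in; nothing more can be done
None
```

The job is handed in, verdict not shown: the carriage is pressed against its home stop and the fingers hold the table at about 0.64 rad, between the two marks.

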